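# Hold the filter lid at the vent position

### The job

Close the small water filter only to its vent position: lift the lid by its bar handle, lower it into the open housing with its two lugs through the two slots, and twist it clockwise (from above) against the spring until its pointers stand at the single-rib marks, halfway to the lock. Never turn it on into the lock at the double ribs. Finish still gripping the handle and holding the lid there, or the spring turns it back; leave the other things where they are.

Things in the scene. Friction and masses are not known exactly. Their poses are not given: they have to be found in the camera images.
- filter_lid: Loose grey plastic bayonet lid, 0.2 kg, 69 mm high, standing on its plug. Origin: centre of the plug's underside; z up. Plug 56 mm diameter, 0 to 25 mm high, lowest 4 mm tapered to 47. Two lugs at +x and -x reach 37 mm from the axis, 12 mm wide, 4 to 11 mm high. Flange 88 mm diameter, 25 to 31 mm high, a raised pointer over each lug, to 48 mm from the axis. Same after a half turn.
- lid_handle (a point): Middle of the lid's bar handle, 61 mm straight above the lid's origin, axes as the lid's: bar along x, 68 mm long, 14 mm thick in y, 16 mm high, on a post near each end; 22 mm free under the bar, 30 mm from here down to the flange.
- housing: Open water filter housing of white plastic, screwed down, upright; place and yaw vary, left or right of the lid. Origin: centre of underside; z up. Foot 120 mm, collar 100 mm diameter, rim 98 mm high; brass ports to +y and -y, 40 mm high, reach 74 mm. Bore 62 mm; lip 92 to 98 mm high, with slots at +x and -x, about 18 mm wide, reaching 40 mm from the axis.
- channel_floor (a point): On the housing's axis, 81 mm above its origin, level with the floor of the 80 mm wide channel under the lip. With the lugs on this floor the lid's origin is 4 mm below here (4 mm free above the lugs). The lid enters with its x along the housing's x, either way round, about 5 degrees of play, then turns clockwise only: 36 degrees to the vent mark, 72 to the lock, where lugs drop 3 mm; stop at 76.
- halfway_mark (a point): One of the two single raised grey ribs on the collar's top (the other lies across the axis), 52 mm from the housing's axis, 36 degrees (0.63 rad) clockwise of the housing's +x slot; its x axis points radially outward. At the vent position the lid's x axis is parallel to it, either way round. The lock has double ribs, at 70 and 78 degrees.
- return_dogs (a joint): Angle (rad) of the two spring-loaded dogs in the channel, 0 at rest, growing clockwise to 1.15. The lugs meet them after about 0.18 rad of lid turn and push them on, so it reads lid turn minus about 0.18: 0.45 at the vent position, 1.08 at the lock. Spring torque 0.045 N m at rest, 0.11 N m at the vent position; a released lid is turned back.
- filler_tub: Small white filler tub, 66 mm diameter, 41 mm high, a bystander; origin under its centre.
- screwdriver: Red-handled screwdriver lying in front, 214 mm long, 29 mm high, a bystander.
- copper_cap: Copper pipe coupling standing in front, 22 mm diameter, 38 mm high, a bystander.
- pvc_elbow: White PVC elbow, 58x58x33 mm, a bystander.
Not all that is in view belongs to the job. Of the things that look like the filter_lid, the largest one is meant.

How it is judged:
By the outcome, as a careful person would: the job done as asked, in the order asked, and still so for the second after the job is handed in, while the arm keeps its last pose, push and grip.
It also fails if it takes over 40 s, if anything falls off the work surface, if the arm or the gripper's body presses on something with over 40 N, if the wrist force passes 120 N, or if a joint passes its speed limit or range.

### The arm

A 7-joint arm with a two-finger parallel gripper is mounted at the origin on a cart in front of the work surface, level with it; the furniture and walls round the work are solid. World frame = base frame: x ahead of the robot, y to its left, z up, the work surface at z = 0. Lengths are in m, angles in rad, forces in N, time in s.
With the tool pointing down it reaches from about 0.4 to 0.875 m from the base axis. Payload 19.3 kg.
Tool frame: the origin (TCP) lies on the mounting face of the last link; the fingertips stand 173 mm ahead of it and the grasp point (between the pads) lies 155 mm ahead of it; z points along the fingers, y is the line along which they close (so a half turn about z gives the same grasp; the last joint's range is limited). The gripper opens to 85 mm and grips with 20 to 120 N. Pads are 22 mm wide; open, the fingers measure 114 mm over their backs; the gripper's body (76 mm by 85 mm) begins 54 mm behind the grasp point. The pads swing forward as they close: fully open they stand 13 mm farther back than shut.
Start: joints at [1.095, 0.521, -0.036, 1.599, 0.021, 1.021, -0.113], TCP at [0.247, -0.574, 0.405] pointing down, gripper open.
Joint ranges: [-2.91, 2.91], [-0.3, 2.13], [-1.5, 1.42], [0.17, 2.43], [-1.26, 4.41], [0.16, 1.93], [-2.52, 2.52]. Speed limits (rad/s): [1.89, 1.89, 2.39, 2.39, 3.01, 3.01, 3.01].

### API

Orientations are given as [roll, pitch, yaw] about the fixed x, y, z axes, in that order (R = Rz(yaw) Ry(pitch) Rx(roll)).
In Python, from workcell import bot, vision gives the robot as it stands.
- The arm moves only by the shell command python3 -m creep 'ROWS' [FORCE]. ROWS is JSON, a list that holds one entry, the list of rows, each a list of 7 numbers: the opening, from -1 (shut) to 1 (fully open), then the shift along the tool's x, y, z in cm, then the turn, a rotation vector about the tool's x, y, z in rad. In form: [[[grip, tx, ty, tz, rx, ry, rz], ...]]. A call has 1 to 12 rows; each row shifts and turns the commanded pose from where the row before left it, along the tool's axes as they then stand; what a row does not reach is not made up. A row lasts 1/8 s, in which the tool goes at most 62.5 mm and 10.7 degrees, less where a joint would pass 70% of its speed; a pose out of reach is approached as far as the arm can. A call with a gripper value outside its range is refused whole. The fingers move at their own pace and stop on an object; FORCE is the grip in N (left out, the last holds). Time passes only in rows, so rows that do not move let the fingers close. It gives the time, the measured TCP pose, the force, the opening and the grip force at its end, in the units of the state.
- bot.observe(): the state, without advancing time (a new reading comes with each control period).
- vision.grab_frame(name): name is "scene" or "top"; returns a dict with "image" (384x512x3 uint8, blue, green, red), "depth" (384x512 float32, m along the optical axis (not along the pixel's ray), 0 where there is no reading), "fovy" (degrees; the focal length in pixels is half the picture's height over the tangent of half this angle, whatever the lens; pixels are square), "cx", "cy" (the principal point, pixels), "k1" (the pictures are not rectified: a ray, as slopes to the right and down, at radius r is drawn at 1 + k1 r^2 times it, then the intrinsics apply), "cam_to_world" (4x4, takes a point from camera to world coordinates). Camera axes: x right, y down, z forward; pixel columns grow to the right and rows downward; lengths in m; the calibration is good to about 2 mm. A picture is of the moment at which its call begins.
- bot.job_done(): hands the job in; it is judged then, once.
The state is a dict: "clock": time; "qpos": joint angles; "qd": joint speeds; "joint_efforts": joint torques, N m; "position": TCP position; "tool_rot": TCP orientation; "force": force on the tool from outside, world axes, zero at the start; "moment": the same for the moment, N m; "grip_width": finger opening in m; "finger_force": force on a finger pad.
Only numpy, scipy, OpenCV 4.12 (cv2) and the standard library are available. Lean on these libraries where they do the work, as an engineer would, in place of code of your own. Each camera call takes 0.05 s, during which the arm holds its last target. There are 200 camera calls.

## Working session

There is one attempt and no reset: what is moved stays moved. The work goes in short steps, Python scripts to look and compute and a shell command to move; the robot and the scene stay as the last step left them, time stands still between calls to the robot, and variables do not carry over. Pictures are saved under pics/ and viewed, at most 10 in all, crops included, and the job is handed in when it is done.

```bash
mkdir -p pics; ls; cat > h.py <<'E'
import numpy as np, cv2
from workcell import bot, vision
def grab(n):
    f=vision.grab_frame(n); np.savez(f'{n}.npz',**f); return f
def pts(f):
    d=np.asarray(f['depth']); H,W=d.shape
    fl=H/2/np.tan(np.radians(f['fovy'])/2)
    K=np.array([[fl,0,f['cx']],[0,fl,f['cy']],[0,0,1]],float)
    v,u=np.mgrid[:H,:W].astype(float)
    s=cv2.undistortPoints(np.stack([u.ravel(),v.ravel()],1)[:,None],K,np.array([float(f['k1']),0,0,0,0])).reshape(H,W,2)
    P=np.dstack([s[...,0]*d,s[...,1]*d,d]); T=np.asarray(f['cam_to_world'])
    return P@T[:3,:3].T+T[:3,3]
E
python3 - <<'E'
from h import *
print(bot.observe())
for n in('scene','top'):
    f=grab(n); cv2.imwrite(f'pics/{n}0.png',f['image']); print(n,f['fovy'],f['cx'],f['cy'],f['k1'],f['cam_to_world'])
E
```

```text
pics
{'clock': 0.0, 'qpos': array([ 1.09477712,  0.52199131, -0.0363136 ,  1.5999863 ,  0.02118887,
        1.0211018 , -0.11278127]), 'qd': array([ 1.69412601e-03,  3.52868790e-04, -8.32271552e-05,  1.29387318e-05,
        1.33275004e-03, -1.07696300e-04,  2.24338422e-04]), 'joint_efforts': array([-1.42959470e-03, -9.27121139e+01,  1.97915956e+00, -3.69925654e+01,
        1.78876030e-02,  8.33660684e-03,  6.34921867e-05]), 'position': array([ 0.24665242, -0.57412238,  0.4041477 ]), 'tool_rot': array([-3.14049309e+00,  7.58321566e-05,  4.05809826e-01]), 'force': array([-0.49047499,  0.15674836, -0.21508648]), 'moment': array([0.00808495, 0.01138044, 0.04401733]), 'finger_force': 0.0, 'grip_width': 0.08539342448926288}
scene 55.73381005789902 253.04981728629917 189.89165054254326 -0.0165833132070693 [[-7.75725410e-01 -3.06731006e-01  5.51512627e-01  2.77516109e-02]
 [-6.31070490e-01  3.76551787e-01 -6.78202616e-01  7.85336898e-01]
 [ 3.52705343e-04 -8.74142347e-01 -4.85669675e-01  5.32099522e-01]
 [ 0.00000000e+00  0.00000000e+00  0.00000000e+00  1.00000000e+00]]
top 46.335720178807605 252.17967625980376 187.02403625075618 0.03065861038904178 [[ 0.4188742  -0.85902873  0.29430265  0.20084938]
 [-0.9080303  -0.39805564  0.13050931  0.00193936]
 [ 0.00503758 -0.32190271 -0.94675935  1.16147965]
 [ 0.          0.          0.          1.        ]]
```

View pics/top0.png

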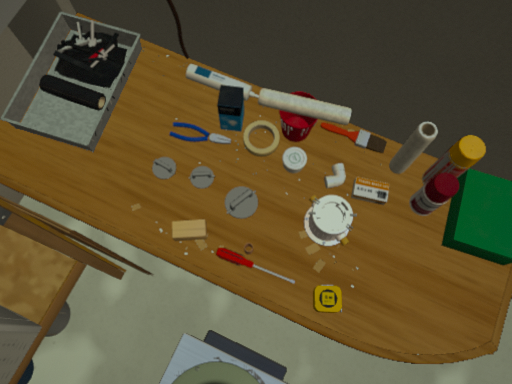

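View pics/scene0.png

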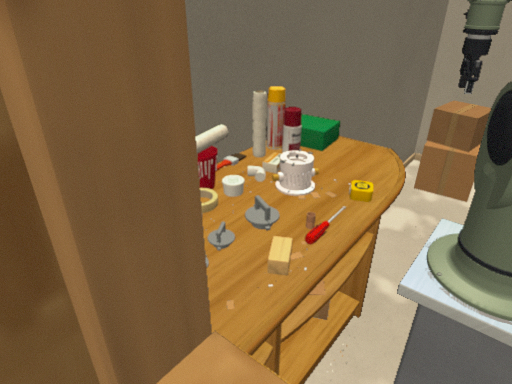

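Top view: three lid-like discs at (164,168), (202,176) and (241,201). The last is the largest, so it should be the filter_lid. The housing is at (330,219). I'll check the sizes and look at an enlarged crop.

```bash
python3 - <<'E'
from h import *
f=dict(np.load('top.npz')); P=pts(f)
for c in((164,168),(202,176),(241,201)):
    v,u=np.mgrid[:384,:512]; m=(np.hypot(u-c[0],v-c[1])<24)&(P[...,2]>.012)&(P[...,2]<.12)
    q=P[m]; fl=q[q[:,2]<.045][:,:2]; bar=q[(q[:,2]>.058)][:,:2] if c[0]==241 else q[q[:,2]>q[:,2].max()-.008][:,:2]
    (cx,cy),(w,h),_=cv2.minAreaRect(fl.astype(np.float32)); b=bar-bar.mean(0)
    e=np.linalg.svd(b,full_matrices=0)[2][0]
    print(c,'rect',cx,cy,w,h,'zmax',q[:,2].max(),'bar',bar.mean(0),len(bar),np.degrees(np.arctan2(e[1],e[0])),'len',np.ptp(b@e))
v,u=np.mgrid[:384,:512]; m=(np.hypot(u-330,v-219)<35)
q=P[m]; s=q[(q[:,2]>.088)&(q[:,2]<.106)]
print('rim',len(s),cv2.minEnclosingCircle(s[:,:2].astype(np.float32)),np.median(s[:,2]),s[:,:2].mean(0))
im=f['image'][165:265,205:375]; cv2.imwrite('pics/c1.png',cv2.resize(im,None,fx=4.7,fy=4.7,interpolation=cv2.INTER_CUBIC))
E
```

```text
(164, 168) rect 0.5060213208198547 0.3998764157295227 0.06610371172428131 0.062215812504291534 zmax 0.05624352753865125 bar [0.50585947 0.39925429] 53 -98.11782618540359 len 0.04922080662282351
(202, 176) rect 0.5237191319465637 0.294083833694458 0.06473284214735031 0.06293945759534836 zmax 0.0533573322627896 bar [0.52300711 0.2939104 ] 71 119.89863227429153 len 0.048034384055596166
(241, 201) rect 0.5013408064842224 0.16680677235126495 0.08701377362012863 0.08470068871974945 zmax 0.0744033255214469 bar [0.50021272 0.16614412] 148 153.98352061260664 len 0.06580621765745542
rim 789 ((0.5501203536987305, -0.05923115834593773), 0.05846920609474182) 0.0974463072048346 [ 0.54877961 -0.06008334]
```

View pics/c1.png

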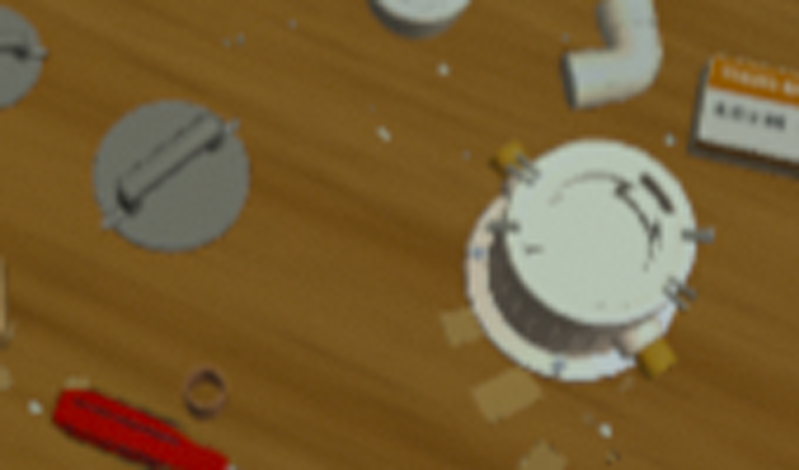

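The disc at (241,201) is confirmed as the lid: 87 mm across against about 64 mm for the other two. On the housing, a slot shows at crop (657,195), single ribs at about (698,235) and (505,227), and double ribs at (680,293) and (520,170). Next I'll rectify onto the plane to measure both.

```bash
cat >> h.py <<'E'
def K_(f):
    fl=f['image'].shape[0]/2/np.tan(np.radians(f['fovy'])/2); return np.array([[fl,0,f['cx']],[0,fl,f['cy']],[0,0,1]],float)
def project(f,W):
    C=(np.asarray(W).reshape(-1,3)-f['cam_to_world'][:3,3])@f['cam_to_world'][:3,:3]
    s=C[:,:2]/C[:,2:]; s=s*(1+f['k1']*(s**2).sum(1,keepdims=True)); K=K_(f); return s*[K[0,0],K[1,1]]+[K[0,2],K[1,2]]
def rect(f,c,z,half=.07,res=.00035):
    n=int(2*half/res); r=(np.arange(n)-n/2)*res
    X,Y=np.meshgrid(c[0]+r,c[1]-r)   # right=+x, up=+y
    p=project(f,np.dstack([X,Y,0*X+z])).astype(np.float32).reshape(n,n,2)
    return cv2.remap(f['image'],p[...,0],p[...,1],cv2.INTER_CUBIC), X, Y
E
python3 - <<'E'
from h import *
t=dict(np.load('top.npz')); s=dict(np.load('scene.npz'))
H=(.5490,-.0600); L=(.5005,.1665)
a=[rect(t,H,.098)[0],rect(t,L,.031)[0]]
def mark(im):
    im=im.copy(); n=len(im); cv2.circle(im,(n//2,n//2),1,(0,0,255),-1); cv2.circle(im,(n//2,n//2),int(.05/.00035),(0,0,255),1); return im
cv2.imwrite('pics/r1.png',np.hstack([mark(a[0]),mark(a[1])]))
for f in(t,s):
  P=pts(f); m=(abs(P[...,2]-.098)<.005)&(np.hypot(P[...,0]-H[0],P[...,1]-H[1])<.052); q=P[m]
  # outer edge of rim: circle fit of hull points
  h=cv2.convexHull(q[:,:2].astype(np.float32))[:,0]; 
  from scipy.optimize import least_squares
  r=least_squares(lambda p:np.hypot(h[:,0]-p[0],h[:,1]-p[1])-p[2],[*H,.05],loss='soft_l1',f_scale=.001).x
  print('rim',len(q),r,np.median(q[:,2]))
  m=(abs(P[...,2]-.031)<.005)&(np.hypot(P[...,0]-L[0],P[...,1]-L[1])<.05); q=P[m]
  h=cv2.convexHull(q[:,:2].astype(np.float32))[:,0]
  r=least_squares(lambda p:np.hypot(h[:,0]-p[0],h[:,1]-p[1])-p[2],[*L,.044],loss='soft_l1',f_scale=.001).x
  m=(P[...,2]>.06)&(P[...,2]<.08)&(np.hypot(P[...,0]-L[0],P[...,1]-L[1])<.05); b=P[m]
  e=np.linalg.svd(b[:,:2]-b[:,:2].mean(0),full_matrices=0)[2][0]
  print('flange',r,'bar',b.mean(0),len(b),np.degrees(np.arctan2(e[1],e[0]))%180)
E
```

```text
rim 701 [ 0.55013207 -0.05978773  0.04962002] 0.09755942630475833
flange [0.50174878 0.16638486 0.04350819] bar [0.50009119 0.16633486 0.06735726] 145 154.15695043121082
rim 289 [ 0.54773398 -0.05815576  0.04936892] 0.09867932255139023
flange [0.4992201  0.16870346 0.04337872] bar [0.49739609 0.1714101  0.06746607] 118 155.13329085347092
```

View pics/r1.png

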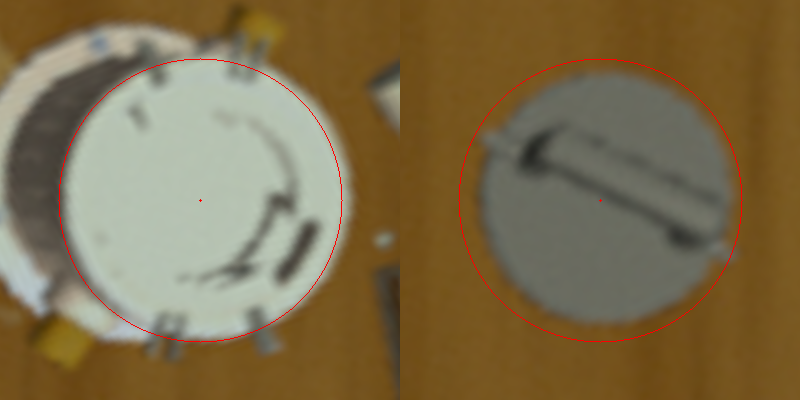

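```bash
python3 -m creep '[[[1,4,-4.4,0,0,0,0],[1,4,-4.4,0,0,0,0],[1,4,-4.4,0,0,0,0],[1,4,-4.4,0,0,0,0],[1,4,-4.4,0,0,0,0],[1,4,-4.4,0,0,0,0],[1,4,-4.4,0,0,0,0],[1,4,-4.4,0,0,0,0],[1,4,-4.4,0,0,0,0],[1,4,-4.4,0,0,0,0],[1,4,-4.4,0,0,0,0],[1,4,-4.4,0,0,0,0]]]' 60; python3 -m creep '[[[1,0,0,0,0,0,-0.18],[1,0,0,0,0,0,-0.18],[1,0,0,0,0,0,-0.18],[1,0,0,0,0,0,-0.18],[1,0,0,0,0,0,-0.18],[1,0,0,0,0,0,-0.18],[1,0,0,0,0,0,-0.18],[1,0,0,0,0,0,-0.18],[1,0,0,0,0,0,-0.18],[1,0,0,0,0,0,-0.18],[1,0,0,0,0,0,-0.18],[1,0,0,0,0,0,-0.18]]]'
cat >> h.py <<'E'
def togo(xyz,yaw_deg):
    from scipy.spatial.transform import Rotation as R
    o=bot.observe(); r=R.from_euler('xyz',o['tool_rot']); g=R.from_euler('xyz',[np.pi,0,np.radians(yaw_deg)])
    print('t',round(o['clock'],2),'pos',o['position'].round(4),'yaw',np.degrees(o['tool_rot']).round(2),'F',o['force'].round(1),'M',o['moment'].round(2),'grip',round(o['grip_width'],4),round(o['finger_force'],1),'q7',o['qpos'].round(2))
    print('shift cm',(r.inv().apply(np.array(xyz)-o['position'])*100).round(2),'rotvec',(r.inv()*g).as_rotvec().round(3))
E
python3 -c "
from h import *
togo([.501,.1677,.36],154.5)"
```

```text
clock: 1.6
position: [0.4796, 0.1022, 0.4047]
tool_rot: [3.141, 0.0, 0.405]
force: [1.0, -0.3, 0.4]
grip_width: 0.0856
finger_force: 0.0
clock: 3.1
position: [0.4792, 0.1003, 0.4045]
tool_rot: [-3.141, -0.0, 2.572]
force: [-0.2, -0.1, -0.1]
grip_width: 0.0856
finger_force: 0.0
t 3.1 pos [0.4792 0.1003 0.4045] yaw [-1.7998e+02 -2.0000e-02  1.4734e+02] F [-0.2 -0.1 -0.1] M [-0.01  0.01  0.04] grip 0.0856 0.0 q7 [ 0.33  0.41 -0.85  1.92  0.37  0.98  0.31]
shift cm [1.81 6.85 4.45] rotvec [-0.    -0.    -0.125]
```

```bash
python3 -m creep '[[[1,0.6,2.3,1.5,0,0,-0.04],[1,0.6,2.3,1.5,0,0,-0.04],[1,0.6,2.25,1.5,0,0,-0.045],[1,0,0,4,0,0,0],[1,0,0,4,0,0,0],[1,0,0,2,0,0,0],[1,0,0,0,0,0,0]]]'
python3 -c "
from h import *
togo([.501,.1677,.216],154.5)
f=grab('scene'); p=project(f,[.501,.168,.06])[0].astype(int); print(p)
cv2.imwrite('pics/s2.png',cv2.resize(f['image'][p[1]-75:p[1]+75,p[0]-100:p[0]+100],None,fx=4,fy=4,interpolation=2))"
```

```text
clock: 3.98
position: [0.4986, 0.1684, 0.2591]
tool_rot: [-3.141, -0.001, 2.691]
force: [0.4, 0.1, 1.3]
grip_width: 0.0855
finger_force: 0.0
t 3.98 pos [0.4986 0.1684 0.2591] yaw [-1.7994e+02 -8.0000e-02  1.5418e+02] F [0.4 0.1 1.3] M [ 0.02 -0.03  0.  ] grip 0.0855 0.0 q7 [ 0.08  0.67 -0.72  1.95  0.64  0.76  0.11]
shift cm [-0.25  0.04  4.31] rotvec [-0.001 -0.001 -0.006]
[261 203]
```

View pics/s2.png

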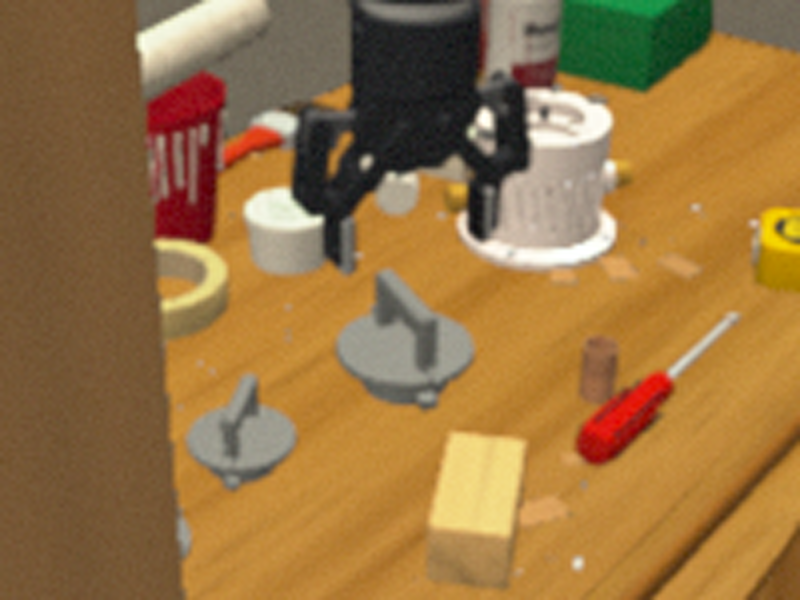

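The picture shows the open fingers at (340,240) and (485,215), straddling the bar at (408,300). I'll go down and grip.

```bash
python3 -m creep '[[[1,-0.25,0,2.3,0,0,0],[1,0,0,2,0,0,0],[1,0,0,0,0,0,0],[-0.3,0,0,0,0,0,0],[-1,0,0,0,0,0,0],[-1,0,0,0,0,0,0],[-1,0,0,0,0,0,0],[-1,0,0,0,0,0,0],[-1,0,0,0,0,0,0]]]' 70
python3 -c "
from h import *
togo([.501,.1677,.216],154.5)"
```

```text
clock: 5.15
position: [0.5012, 0.1673, 0.2168]
tool_rot: [3.141, 0.0, 2.691]
force: [-0.1, -0.5, 3.4]
grip_width: 0.0129
finger_force: 69.9
t 5.15 pos [0.5012 0.1673 0.2168] yaw [1.7999e+02 1.0000e-02 1.5417e+02] F [-0.1 -0.5  3.4] M [-0.03 -0.04  0.04] grip 0.0129 69.9 q7 [ 0.04  0.74 -0.66  1.96  0.71  0.69  0.06]
shift cm [0.03 0.03 0.08] rotvec [ 0.     0.    -0.006]
```

```bash
python3 -m creep '[[[-1,0,0,-2,0,0,0],[-1,0,0,-4,0,0,0],[-1,0,0,-4,0,0,0],[-1,0,0,-4,0,0,0],[-1,0,0,0,0,0,0]]]'
python3 -c "
from h import *
togo([.5493,-.0588,.347],148.5)"
```

```text
clock: 5.78
position: [0.5013, 0.1676, 0.3601]
tool_rot: [3.139, 0.003, 2.691]
force: [-0.3, -0.2, -2.8]
grip_width: 0.0126
finger_force: 69.2
t 5.78 pos [0.5013 0.1676 0.3601] yaw [179.84   0.2  154.16] F [-0.3 -0.2 -2.8] M [ 0.05  0.03 -0.03] grip 0.0126 69.2 q7 [ 0.17  0.54 -0.83  1.87  0.49  0.94  0.24]
shift cm [-14.19 -18.28   1.31] rotvec [0.003 0.003 0.099]
```

```bash
python3 -m creep '[[[-1,-2.4,-3.05,0,0,0,0],[-1,-2.4,-3.05,0,0,0,0],[-1,-2.4,-3.05,0,0,0,0],[-1,-2.4,-3.05,0,0,0,0],[-1,-2.4,-3.05,0,0,0,0],[-1,-2.2,-3.05,0,0,0,0],[-1,0,0,0,0.003,0.003,0.1],[-1,0,0,0,0,0,0],[-1,0,0,0,0,0,0]]]'
python3 - <<'E'
from h import *
togo([.5493,-.0588,.347],148.5)
H=(.5493,-.0588)
f=grab('top'); g=grab('scene')
p=project(g,[*H,.12])[0].astype(int)
a=cv2.resize(g['image'][p[1]-50:p[1]+50,p[0]-50:p[0]+50],(400,400),interpolation=2)
p=project(f,[*H,.12])[0].astype(int)
b=cv2.resize(f['image'][p[1]-50:p[1]+50,p[0]-50:p[0]+50],(400,400),interpolation=2)
cv2.imwrite('pics/ab.png',np.hstack([a,b]))
z0=bot.observe()['position'][2]-.2168
for n,f in(('top',f),('scene',g)):
    P=pts(f); m=(abs(P[...,2]-z0-.031)<.004)&(np.hypot(P[...,0]-H[0],P[...,1]-H[1])<.052)
    q=P[m][:,:2].astype(np.float32); print(n,len(q), cv2.minEnclosingCircle(q) if len(q)>20 else '')
E
```

```text
clock: 6.9
position: [0.549, -0.0587, 0.3566]
tool_rot: [-3.138, -0.003, 2.594]
force: [-1.1, 0.2, -1.9]
grip_width: 0.0127
finger_force: 69.1
t 6.9 pos [ 0.549  -0.0587  0.3566] yaw [-179.82   -0.18  148.62] F [-1.1  0.2 -1.9] M [-0.   -0.05  0.04] grip 0.0127 69.1 q7 [ 0.55  0.57 -0.77  1.81  0.47  0.96  0.6 ]
shift cm [-0.04  0.01  0.96] rotvec [-0.003 -0.003  0.002]
top 516 ((0.5449949502944946, -0.05828496068716049), 0.04415315389633179)
scene 248 ((0.5463054180145264, -0.060666654258966446), 0.04913724958896637)
```

View pics/ab.png

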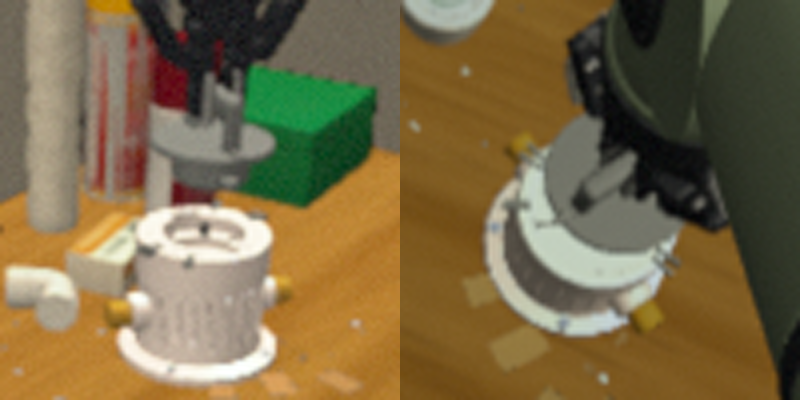

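The scene view (left half) shows the lid level at (213,140), above the open bore at (203,233). I'll refine the lateral offset with circle fits.

```bash
python3 - <<'E'
from h import *
from scipy.optimize import least_squares
o=bot.observe(); z0=o['position'][2]-.2168; T=o['position'][:2]
for n,bias_rim in(('top',(.5503,-.0597)),('scene',(.5477,-.0582))):
    f=dict(np.load(n+'.npz')); P=pts(f)
    for dz in(.003,.005):
        m=(abs(P[...,2]-z0-.030)<dz)&(np.hypot(P[...,0]-T[0],P[...,1]-T[1])<.047); q=P[m][:,:2]
        h=cv2.convexHull(q.astype(np.float32))[:,0]
        r=least_squares(lambda p:np.hypot(h[:,0]-p[0],h[:,1]-p[1])-.0435,T,loss='cauchy',f_scale=.0007)
        e=abs(r.fun)<.0015
        print(n,dz,len(q),'flange centre',r.x.round(4),e.sum(),len(h),'rim-flange',(np.array(bias_rim)-r.x).round(4),'predicted from TCP',(np.array([.5493,-.0588])-T).round(4))
    m=(P[...,2]>z0+.056)&(P[...,2]<z0+.068)&(np.hypot(P[...,0]-T[0],P[...,1]-T[1])<.036)
E
```

```text
top 0.003 463 flange centre [ 0.5484 -0.0603] 19 24 rim-flange [0.0019 0.0006] predicted from TCP [0.0003 0.    ]
top 0.005 532 flange centre [ 0.5484 -0.0603] 21 23 rim-flange [0.0019 0.0006] predicted from TCP [0.0003 0.    ]
scene 0.003 196 flange centre [ 0.5455 -0.0592] 19 24 rim-flange [0.0022 0.001 ] predicted from TCP [0.0003 0.    ]
scene 0.005 243 flange centre [ 0.5453 -0.0591] 22 26 rim-flange [0.0024 0.0009] predicted from TCP [0.0003 0.    ]
```

```bash
python3 -c "
from h import *
togo([.551,-.058,.318],148.5)"
```

```text
t 7.0 pos [ 0.549  -0.0588  0.3567] yaw [-179.82   -0.18  148.57] F [-0.1 -0.7 -3.3] M [-0.06 -0.02 -0.04] grip 0.0125 69.1 q7 [ 0.55  0.57 -0.77  1.81  0.47  0.96  0.6 ]
shift cm [-0.14  0.18  3.87] rotvec [-0.003 -0.003  0.001]
```

```bash
python3 -m creep '[[[-1,-0.14,0.18,1.5,-0.003,-0.003,0],[-1,0,0,1.4,0,0,0],[-1,0,0,1,0,0,0],[-1,0,0,0,0,0,0]]]'; python3 -c "
from h import *
togo([.551,-.058,.295],148.5)"; python3 -m creep '[[[-1,0,0,0.4,0,0,0],[-1,0,0,0.4,0,0,0],[-1,0,0,0,0,0,0]]]'; python3 -c "
from h import *
togo([.551,-.058,.295],148.5)"
```

```text
clock: 7.5
position: [0.551, -0.0585, 0.3167]
tool_rot: [-3.141, -0.001, 2.591]
force: [-0.0, 0.3, -1.6]
grip_width: 0.0124
finger_force: 69.1
t 7.5 pos [ 0.551  -0.0585  0.3167] yaw [-1.7996e+02 -8.0000e-02  1.4846e+02] F [-0.   0.3 -1.6] M [-0.   -0.04  0.1 ] grip 0.0124 69.1 q7 [ 0.52  0.62 -0.74  1.84  0.53  0.89  0.55]
shift cm [0.02 0.04 2.17] rotvec [-0.001 -0.001 -0.001]
clock: 7.88
position: [0.5512, -0.0586, 0.3096]
tool_rot: [-3.141, 0.0, 2.591]
force: [-0.2, -0.3, -1.1]
grip_width: 0.0127
finger_force: 69.1
t 7.88 pos [ 0.5512 -0.0586  0.3096] yaw [-179.99    0.    148.44] F [-0.2 -0.3 -1.1] M [ 0.04 -0.05  0.01] grip 0.0127 69.1 q7 [ 0.52  0.63 -0.73  1.85  0.54  0.87  0.54]
shift cm [0.04 0.04 1.46] rotvec [-0.     0.    -0.001]
```

```bash
for i in 1 2; do python3 -m creep '[[[-1,0,0,0.3,0,0,0],[-1,0,0,0.3,0,0,0],[-1,0,0,0,0,0,0]]]'; done; python3 -c "
from h import *
togo([.551,-.058,.295],148.5)"
```

```text
clock: 8.25
position: [0.5511, -0.0585, 0.3034]
tool_rot: [-3.141, -0.0, 2.591]
force: [-0.1, 0.5, -2.6]
grip_width: 0.0125
finger_force: 69.1
clock: 8.62
position: [0.5512, -0.0585, 0.2974]
tool_rot: [-3.141, -0.0, 2.591]
force: [-0.3, -0.9, -1.7]
grip_width: 0.0128
finger_force: 69.1
t 8.62 pos [ 0.5512 -0.0585  0.2974] yaw [-1.7998e+02 -1.0000e-02  1.4844e+02] F [-0.3 -0.9 -1.7] M [-0.    0.03 -0.  ] grip 0.0128 69.1 q7 [ 0.51  0.64 -0.72  1.86  0.55  0.85  0.53]
shift cm [0.04 0.04 0.24] rotvec [-0.    -0.    -0.001]
```

```bash
for i in 1 2 3; do python3 -m creep '[[[-1,0,0,0.12,0,0,0],[-1,0,0,0,0,0,0]]]' | egrep 'pos|force:'; done; python3 -c "
from h import *
togo([.551,-.058,.295],148.5)"
```

```text
position: [0.5512, -0.0585, 0.2964]
force: [-0.2, 1.1, -2.6]
finger_force: 69.1
position: [0.5512, -0.0585, 0.2952]
force: [-0.2, -0.2, -1.5]
finger_force: 69.1
position: [0.5512, -0.0585, 0.294]
force: [-0.3, 0.5, -2.1]
finger_force: 69.1
t 9.38 pos [ 0.5512 -0.0585  0.294 ] yaw [-179.99    0.    148.44] F [-0.3  0.5 -2.1] M [0.   0.02 0.06] grip 0.0128 69.1 q7 [ 0.5   0.65 -0.72  1.86  0.56  0.85  0.53]
shift cm [ 0.04  0.04 -0.1 ] rotvec [-0.     0.    -0.001]
```

```bash
for i in 1 2; do python3 -m creep '[[[-1,0,0,0.1,0,0,0],[-1,0,0,0,0,0,0]]]' | egrep 'pos|force:'; done
```

```text
position: [0.5513, -0.0584, 0.2936]
force: [-2.6, 0.1, 7.8]
finger_force: 70.6
position: [0.5514, -0.0581, 0.2935]
force: [-9.0, 0.1, 24.4]
finger_force: 73.2
```

```bash
python3 -m creep '[[[-1,0,0,-0.35,0,0,0],[-1,0,0,0,0,0,0]]]' | egrep 'pos|force:|rot'; for i in 1 2 3; do python3 -m creep '[[[-1,0,0,0,0,0,0.05],[-1,0,0,0,0,0,0.05]]]' | egrep 'pos|force:|rot'; python3 -c "
from h import *
o=bot.observe();print(o['moment'],o['joint_efforts'][6])"; done
```

```text
position: [0.5513, -0.0585, 0.2957]
tool_rot: [3.142, 0.0, 2.591]
force: [-0.5, 0.6, -2.3]
finger_force: 69.1
position: [0.5512, -0.0586, 0.2953]
tool_rot: [-3.141, -0.0, 2.489]
force: [-0.3, 0.6, -2.0]
finger_force: 69.1
[-0.00541262  0.0049244   0.00923679] 1.1447462439537048
position: [0.5511, -0.0586, 0.2953]
tool_rot: [-3.141, -0.0, 2.389]
force: [-1.6, -0.7, -1.1]
finger_force: 69.2
[-0.22784258  0.33744198  0.07059568] 1.0566680878400803
position: [0.551, -0.0587, 0.2952]
tool_rot: [-3.141, -0.0, 2.289]
force: [-1.9, -1.6, -1.7]
finger_force: 69.2
[-0.18980254  0.39391216  0.09745827] 1.0452129319310188
```

```bash
python3 -m creep '[[[-1,0,0,0,0,0,0.05],[-1,0,0,0,0,0,0.05],[-1,0,0,0,0,0,0.05],[-1,0,0,0,0,0,0.05],[-1,0,0,0,0,0,0.05],[-1,0,0,0,0,0,0.04],[-1,0,0,0,0,0,0],[-1,0,0,0,0,0,0]]]'
python3 - <<'E'
from h import *
togo([.551,-.0585,.2953],112.5)
f=grab('top'); g=grab('scene')
R=rect(f,(.551,-.0597),.1)[0]
p=project(g,[.5493,-.0588,.1])[0].astype(int)
a=cv2.resize(g['image'][p[1]-35:p[1]+35,p[0]-35:p[0]+35],(400,400),interpolation=2)
cv2.imwrite('pics/v1.png',np.hstack([R,a]))
E
```

```text
clock: 11.88
position: [0.551, -0.0585, 0.2954]
tool_rot: [-3.141, -0.0, 2.002]
force: [-3.3, -1.0, -3.3]
grip_width: 0.0127
finger_force: 69.0
t 11.88 pos [ 0.551  -0.0585  0.2954] yaw [-179.96   -0.    114.68] F [-3.3 -1.  -3.3] M [-0.24  0.86  0.11] grip 0.0127 69.0 q7 [ 0.41  0.61 -0.57  1.86  0.45  0.8   0.03]
shift cm [ 0.   -0.    0.01] rotvec [-0.001 -0.     0.038]
```

View pics/v1.png

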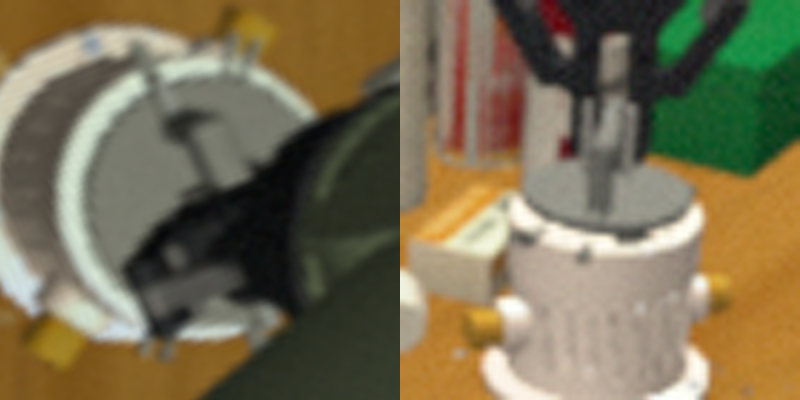

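The pointer at (160,93) is close to the single rib at (145,60). I'll compute the rib angle from the first picture, using opposite ribs so that parallax cancels.

```bash
python3 - <<'E'
from h import *
P0=cv2.imread('pics/top0.png'); f=dict(np.load('top.npz')); f['image']=P0
for z in(.099,.102):
  c=np.array([.5507,-.0597]); im,X,Y=rect(f,c,z,.07,.0002)
  g=cv2.cvtColor(im,cv2.COLOR_BGR2GRAY).astype(float); r=np.hypot(X-c[0],Y-c[1]); th=np.degrees(np.arctan2(Y-c[1],X-c[0]))%360
  m=(r>.0445)&(r<.0485)&(g<165)
  n,l,st,ce=cv2.connectedComponentsWithStats(m.astype(np.uint8))
  pp=[]
  for i in range(1,n):
    if st[i,4]>60:
      q=l==i; x,y=X[q].mean(),Y[q].mean(); pp.append((x,y)); print(z,st[i,4],np.degrees(np.arctan2(y-c[1],x-c[0])).round(1)%360,np.hypot(x-c[0],y-c[1]).round(4),g[q].min())
  for i in range(len(pp)):
    for j in range(i):
      d=np.subtract(pp[i],pp[j]); 
      if np.hypot(*d)>.085: print('line',i,j,(np.degrees(np.arctan2(d[1],d[0]))%180).round(1))
E
```

```text
0.099 1121 74.2 0.0464 129.0
0.099 769 111.0 0.0465 108.0
0.099 850 208.9 0.046 142.0
0.099 162 337.1 0.0481 151.0
0.099 2816 274.9 0.0438 99.0
line 2 0 51.6
line 3 1 134.5
line 4 0 84.2
line 4 1 103.2
0.102 1135 75.4 0.0464 129.0
0.102 755 112.1 0.0465 108.0
0.102 5031 299.9 0.0368 97.0
0.102 156 225.8 0.0481 151.0
line 3 0 60.3
```

```bash
python3 - <<'E'
from h import *
from scipy.signal import find_peaks
from scipy.ndimage import gaussian_filter1d as G, map_coordinates
f=dict(np.load('top.npz')); f['image']=cv2.imread('pics/top0.png')
for z in(.098,.100):
 for c in((.5507,-.0597),(.5503,-.0597),(.5507,-.0593)):
  th=np.radians(np.arange(0,360,.25)); out=0
  for r in np.arange(.045,.0485,.0005):
    p=project(f,np.c_[c[0]+r*np.cos(th),c[1]+r*np.sin(th),0*th+z])
    g=f['image'].astype(float).mean(2); out=out+map_coordinates(g,[p[:,1],p[:,0]],order=1)/7
  pr=G(out,4,mode='wrap')-G(out,60,mode='wrap'); k,_=find_peaks(-pr,prominence=10)
  print(z,c,[(i/4,round(-pr[i])) for i in k])
E
```

```text
0.098 (0.5507, -0.0597) [(np.float64(70.75), 33), (np.float64(111.25), 56), (np.float64(179.5), 4), (np.float64(250.75), 34), (np.float64(257.75), 35), (np.float64(292.75), 53)]
0.098 (0.5503, -0.0597) [(np.float64(70.25), 33), (np.float64(110.75), 56), (np.float64(179.5), 5), (np.float64(258.25), 35), (np.float64(293.25), 54)]
0.098 (0.5507, -0.0593) [(np.float64(70.5), 33), (np.float64(111.25), 55), (np.float64(180.0), 4), (np.float64(250.75), 35), (np.float64(258.0), 35), (np.float64(292.75), 55)]
0.1 (0.5507, -0.0597) [(np.float64(71.5), 32), (np.float64(111.75), 56), (np.float64(204.5), 3), (np.float64(250.0), 34), (np.float64(257.0), 35), (np.float64(292.0), 50)]
0.1 (0.5503, -0.0597) [(np.float64(71.0), 33), (np.float64(111.5), 56), (np.float64(179.5), 3), (np.float64(257.25), 35), (np.float64(292.5), 51)]
0.1 (0.5507, -0.0593) [(np.float64(71.25), 32), (np.float64(112.0), 56), (np.float64(180.0), 3), (np.float64(250.0), 35), (np.float64(257.25), 34), (np.float64(292.0), 53)]
```

```bash
python3 -m creep '[[[-1,0,0,0,0,0,0.02],[-1,0,0,0,0,0,0.021],[-1,0,0,0,0,0,0],[-1,0,0,0,0,0,0],[-1,0,0,0,0,0,0],[-1,0,0,0,0,0,0]]]'
python3 - <<'E'
from h import *
from scipy.ndimage import gaussian_filter1d as G, map_coordinates
togo([.551,-.0585,.2953],112.3)
f=grab('top'); g=grab('scene')
R=rect(f,(.551,-.0597),.108,.055,.0003)[0]
th=np.radians([112.3,292.3])
for F,c in((f,(.5507,-.0597)),(g,(.5477,-.0582))):
  # expected rib centre line and pointer, drawn as tick beyond
  im=cv2.resize(F['image'],None,fx=5,fy=5,interpolation=2)
  for t in th:
    for r in(.056,.062):
      p=project(F,[c[0]+r*np.cos(t),c[1]+r*np.sin(t),.1])[0]*5+2; cv2.circle(im,tuple(p.astype(int)),2,(0,0,255),-1)
  p=(project(F,[*c,.11])[0]*5).astype(int); F['c']=im[p[1]-200:p[1]+200,p[0]-200:p[0]+200]
cv2.imwrite('pics/v2.png',np.hstack([f['c'],g['c']]))
E
```

```text
clock: 12.72
position: [0.5512, -0.0585, 0.2956]
tool_rot: [-3.142, 0.0, 1.96]
force: [-3.1, -0.7, -2.1]
grip_width: 0.0126
finger_force: 69.0
t 12.72 pos [ 0.5512 -0.0585  0.2956] yaw [-1.8000e+02  1.0000e-02  1.1229e+02] F [-3.1 -0.7 -2.1] M [-0.19  0.87  0.08] grip 0.0126 69.0 q7 [ 0.4   0.61 -0.56  1.86  0.44  0.8  -0.  ]
shift cm [ 0.01 -0.02  0.03] rotvec [-0.  0. -0.]
```

View pics/v2.png

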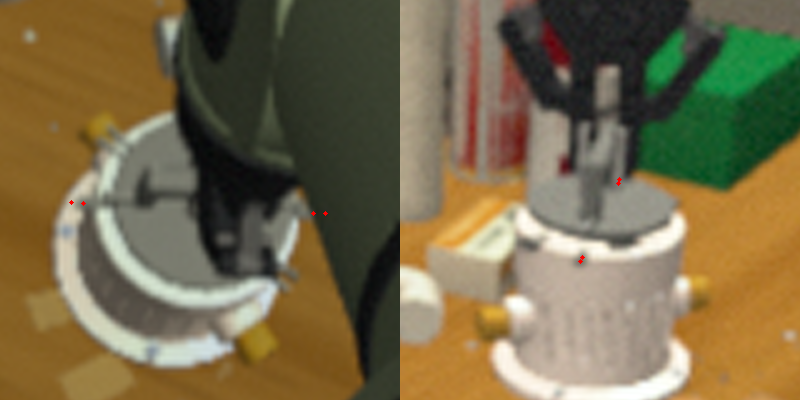

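The top view shows the pointer at (120,201) in line with the single rib at (97,203), and the side view agrees near (582,257). The lid is under the lip and held steady, so I'm handing in.

```bash
python3 -c "
from workcell import bot
print(bot.job_done())"
```

```text
the job is handed in; nothing more can be done
None
```

The lid is in the housing, turned clockwise about 36° so its pointers line up with the single-rib vent marks in the last pictures, and it was handed in still gripped there after 12.8 s, without being turned on to the lock.

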